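# Gauge a press die cap and sort it

### The arm

A 6-joint arm with a two-finger parallel gripper is mounted at the origin on the work surface. World frame = base frame: x ahead of the robot, y to its left, z up, the work surface at z = 0. Lengths are in mm, angles in rad, forces in N, time in s.
With the tool pointing down it reaches from about 275 to 1000 mm from the base axis. Payload 8.4 kg.
Tool frame: the origin (TCP) lies at the very end of the fingers, on their centre line; the grasp point (between the pads) lies 19 mm behind it; z points along the fingers, y is the direction in which the jaws open and shut (so a half turn about z gives the same grasp; the last joint's range is limited). The gripper opens to 85 mm and grips with 20 to 120 N. Pads are 22 mm wide; open, the fingers measure 114 mm over their backs; the gripper's body (76 mm by 85 mm) begins 54 mm behind the grasp point. The pads swing forward as they close: fully open they stand 13 mm farther back than shut.
Start: joints at [-1.21, 0.353, 1.633, -0, 1.155, -0.002], TCP at [221.807, -584.32, 231.281] pointing down, gripper open.
Joint ranges: [-2.63, 2.63], [-0.92, 2.1], [0.06, 2.66], [-1.3, 4.44], [0, 2.69], [-3.02, 3.02]. Speed limits (rad/s): [2.22, 2.22, 2.79, 3.14, 3.14, 3.14].

### API

Orientations are given as [roll, pitch, yaw] about the fixed x, y, z axes, in that order (R = Rz(yaw) Ry(pitch) Rx(roll)).
In Python, from rig import sense, grab_frame, sign_off, masks_of gives the robot as it stands. The module is installed in compiled form; this text tells all that it offers.
- The arm moves only by the shell command python3 -m inch 'ROWS' [FORCE]. ROWS is JSON, a list of rows, each an object of numbers: "gripper": the finger opening in m, from 0 to 0.0854; "tx", "ty", "tz": the shift along the tool's x, y, z in m; "spin": the turn about the tool's z in degrees. In form: [{"gripper": .., "tx": .., "ty": .., "tz": .., "spin": ..}, ...]. A call has exactly 8 rows; each row shifts and turns the commanded pose from where the row before left it, along the tool's axes as they then stand; what a row does not reach is not made up. A row lasts 1/10 s, in which the tool goes at most 50 mm and 8.59 degrees, less where a joint would pass 70% of its speed; a pose out of reach is approached as far as the arm can. A call is refused whole if a number of a shift passes 0.05 or a number of a turn 8.59, either way. A call with a gripper value outside its range is refused whole. The fingers move at their own pace and stop on an object; FORCE is the grip in N (left out, the last holds). Time passes only in rows, so rows that do not move let the fingers close, or fill a call up. It gives the time, the measured TCP pose, the force and the opening at its end, in the units of the state.
- sense(): the state, without advancing time (a new reading comes with each control period).
- grab_frame(name): name is "scene" or "top"; returns a dict with "pixels" (384x512x3 uint8, red, green, blue), "K" (3x3 intrinsics, pixels), "extrinsics" (4x4, takes a point from camera to world coordinates). Camera axes: x right, y down, z forward; pixel columns grow to the right and rows downward; lengths in mm; the calibration is good to about 2 mm. A picture is of the moment at which its call begins. There is no depth.
- sign_off(): hands the job in, once; it reports no verdict.
Trained networks look in the newest picture that a camera, given by its name, has taken for a name from the list of things; names that differ only in an ending like _2 or _b are one class to them, and where a whole thing is asked for, a point or a joint stands for the part that bears it (a point fixed in the world has none). Each returns a list of dicts, best first, with "conf" (0 to 1); they miss things now and then, are a little off and sometimes report something else, mostly with a low value. They report only what shows in the picture. A call takes as long as a camera call. They do not tell look-alikes from the thing itself.
- masks_of(camera, target): "pixels" (384x512 bool, what is visible of it) and "centre" ([row, column] in pixels, amid what is visible of it).
The state is a dict: "clock": time; "qpos": joint angles; "qvel": joint speeds; "joint_efforts": joint torques, N m; "eef_pos": TCP position; "tcp_rot": TCP orientation; "contact_force": force on the tool from outside, world axes, zero at the start; "wrist_torque": the same for the moment, N m; "opening": opening from 0.0 (shut) to 1.0 (fully open).
Only numpy, scipy, OpenCV 4.12 (cv2) and the standard library are available. Lean on these libraries where they do the work, as an engineer would, in place of code of your own. Each camera call takes 0.05 s, during which the arm holds its last target.

### The job

Screw the brass die cap from the orange mat clockwise onto the threaded gauge until it will turn no further and the gauge's pointer has swung into the green band, keeping the pointer out of the red throughout; hold it in the green a moment, then unscrew it. If it went fully home, with its rim down on the flange, set it upright in the green tray; if it came tight before that, it is fouled and goes upright into the red tray. Leave the other cap on its blue mat and everything else on the bench where it is.

Things in the scene. Friction and masses are not known exactly. Their poses are not given: they have to be found in the camera images.
- cap_a: Brass hex cap, closed top, open below: 55 mm across flats, 36 mm high, 0.15 to 0.26 kg, any yaw. Origin: centre of its rim (underside), z up. Bore radius 21 mm; three inward lugs at 0, 120, 240 degrees from its x (mid-flat, yellow dots on top): 5 mm thick, centres 6 mm above the rim, tips at radius 16 mm. Either cap may be fouled inside by hard cake, unseen.
- cap_b: Brass hex cap, closed top, open below: 55 mm across flats, 36 mm high, 0.15 to 0.26 kg, any yaw. Origin: centre of its rim (underside), z up. Bore radius 21 mm; three inward lugs at 0, 120, 240 degrees from its x (mid-flat, yellow dots on top): 5 mm thick, centres 6 mm above the rim, tips at radius 16 mm. Either cap may be fouled inside by hard cake, unseen.
- test_mat_top (a point): Orange square mat, fixed, 100 mm, 6 mm high. The cap to be gauged stands on it. Point: centre of its top face.
- wait_mat_top (a point): Blue square mat, fixed, 100 mm, 6 mm high. The other cap waits on it and is left alone. Point: centre of its top face.
- ok_tray_in (a point): Green open square tray, fixed, 125 mm outside, walls 4 mm thick and 18 mm high, lying square to its own yaw; this point: centre of its inner floor, 4 mm above the table, axes along its sides.
- reject_tray_in (a point): Red open square tray, fixed, 125 mm outside, walls 4 mm thick and 18 mm high, lying square to its own yaw; this point: centre of its inner floor, 4 mm above the table, axes along its sides.
- gauge_seat (a point): Centre of the top face of the gauge's steel flange (64 mm across), 30 mm above the table, z up; axes of its fixed grey foot (104 mm across). A cap that is home has its rim flat on the flange (origins 0 apart); a fouled cap comes tight earlier, its rim 3 to 6.5 mm above the flange. Turn clockwise seen from above to screw down: 6.7 mm a radian. Oiled, little friction.
- gauge_top (a point): Top centre of the threaded stub, 28 mm above the flange. Core 28 mm across, coned from 18 mm up; three right-hand ridges 4.4 mm thick, out to radius 19.4 mm, lead 42 mm a turn, 4 mm axial play for the lugs. Their blunt upper ends lie at 0, 120 and 240 degrees from x (foot axes; yellow dots on the flange), ridge centre there 19 mm above the flange.
- gauge_entry (a point): Point 19 mm above the flange on the axis, level with the ridges' upper ends. Lugs enter from above 0.3 to 0.5 rad counter-clockwise of these ends (any of the three) and settle between ridges, rim then 5 to 9 mm above the flange. Turned clockwise from there, a fouled cap comes tight after about 1 rad, a sound one after about 1.7 rad.
- gauge_stub (a joint): Flange and stub twist on a spring in the foot, 1.2 N m per rad: rad, positive clockwise from above (tightening), 0 at rest, hard stop 0.6 either way. Black pointer on the flange, along the gauge's x at rest; on the foot a white mark at 0, a green band from 0.12 to 0.40, red beyond 0.40 to either side.
- briquette_1: Loose dark hexagonal briquette lying on a flat, 45 mm across flats, 100 mm long along its x; origin under its centre. Leave alone.
- grease_tin: Closed red tin, 70 mm across, 70 mm high; origin under its centre. Leave alone.
- spanner: Steel spanner lying along its x, 180 mm long. Leave alone.
- scraper: Spatula-shaped scraper lying along its x, 200 mm long. Leave alone.
- briquette_2: Loose dark hexagonal briquette lying on a flat, 45 mm across flats, 100 mm long along its x; origin under its centre. Leave alone.
- briquette_3: Loose dark hexagonal briquette lying on a flat, 45 mm across flats, 100 mm long along its x; origin under its centre. Leave alone.
There are look-alikes about, which are no part of the job. Leave any grey look-alike of the cap_b alone.

How it is judged:
By the outcome, as a careful person would: the job done as asked, in the order asked, and still so for the second after the job is handed in, with the robot touching nothing.
It also fails if it takes over 67 s, if anything falls off the work surface, if the arm or the gripper's body presses on something with over 40 N, if the wrist force passes 120 N, or if a joint passes its speed limit or range.

## Working session

There is one attempt and no reset: what is moved stays moved. The work goes in short steps, Python scripts to look and compute and a shell command to move; the robot and the scene stay as the last step left them, time stands still between calls to the robot, and variables do not carry over. Pictures are saved under pics/ and viewed, and the job is handed in when it is done.

```bash
mkdir -p pics
python3 - <<'E'
from rig import *
import cv2,numpy as np
print(sense())
for n in("scene","top"):
    f=grab_frame(n); cv2.imwrite(f"pics/{n}0.png",f["pixels"][:,:,::-1]); print(n,f["K"].tolist(),np.round(f["extrinsics"],4).tolist())
    np.savez(f"{n}.npz",K=f["K"],E=f["extrinsics"])
E
```

```text
{'clock': 0.0, 'qpos': array([-1.21042388e+00,  3.53641844e-01,  1.63411425e+00,  3.60837207e-05,
        1.15519711e+00, -2.40997928e-03]), 'qvel': array([-0.00040958, -0.00058788,  0.00020064,  0.0006555 ,  0.00120876,
        0.00117399]), 'joint_efforts': array([-2.65359180e-03, -6.05263066e+01, -3.42067373e+01, -2.04922758e-04,
        9.26762063e-03, -5.06014175e-06]), 'eef_pos': array([ 221.63959539, -583.88565914,  230.57412355]), 'tcp_rot': array([-3.14023219e+00, -3.62710280e-05,  3.62767812e-01]), 'contact_force': array([ 0.85759554, -0.39455245,  0.17766915]), 'wrist_torque': array([ 0.00808836,  0.02430801, -0.03039907]), 'opening': 1.0018993813556165}
scene [[372.7514477449145, 0.0, 259.0962601104423], [0.0, 372.7514477449145, 190.7736972810459], [0.0, 0.0, 1.0]] [[0.6503, 0.6371, -0.4138, 1046.6216], [0.7596, -0.5537, 0.3412, -371.0044], [-0.0118, -0.5362, -0.844, 961.6847], [0.0, 0.0, 0.0, 1.0]]
top [[489.25288673786656, 0.0, 263.772437207402], [0.0, 489.25288673786656, 191.19382908060516], [0.0, 0.0, 1.0]] [[0.0236, -0.9983, 0.0531, 518.9114], [-0.9996, -0.0229, 0.0155, -4.2796], [-0.0142, -0.0535, -0.9985, 1527.7085], [0.0, 0.0, 0.0, 1.0]]
```

View pics/scene0.png

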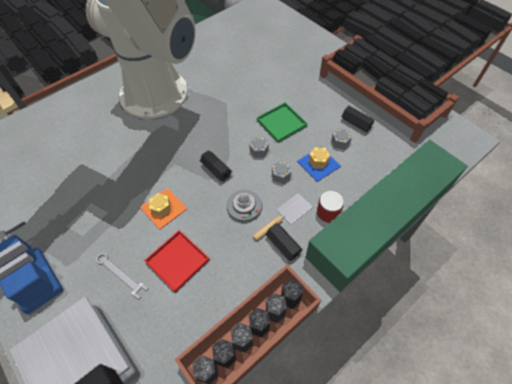

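View pics/top0.png

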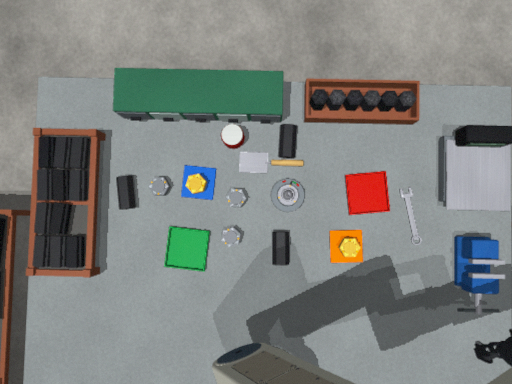

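The top picture shows the cap on the orange mat at about (350,247), the gauge at (288,194), the red tray at (367,193), the green tray at (188,248), and the other cap on the blue mat at (196,183). I'll measure these more finely next.

```bash
cat > h.py <<'E'
import numpy as np,cv2
def cam(n):
    d=np.load(f"{n}.npz"); return d["K"],d["E"]
def unproj(n,u,v,z):
    K,E=cam(n); d=E[:3,:3]@np.linalg.inv(K)@np.array([u,v,1.]); o=E[:3,3]
    return o+d*(z-o[2])/d[2]
def proj(n,p):
    K,E=cam(n); q=K@(E[:3,:3].T@(np.asarray(p,float)-E[:3,3])); return q[:2]/q[2]
def crop(im,u,v,r,s,fn):
    c=im[int(v)-r:int(v)+r,int(u)-r:int(u)+r,::-1]
    cv2.imwrite(fn,cv2.resize(c,None,fx=s,fy=s,interpolation=cv2.INTER_CUBIC))
E
python3 - <<'E'
from rig import *
from h import *
ims={n:cv2.imread(f"pics/{n}0.png")[:,:,::-1] for n in("scene","top")}
Z={"cap_a":36+6,"test_mat_top":6,"gauge_stub":15,"ok_tray_in":10,"reject_tray_in":10}
for n in("top","scene"):
    grab_frame(n)
    for t in Z:
        for m in masks_of(n,t)[:5]:
            r,c=m["centre"]; print(n,t,round(m["conf"],2),round(r,1),round(c,1),unproj(n,c,r,Z[t]).round(1), m["pixels"].sum())
a=[]
for n,pts in (("top",[(350,247),(288,194)]),("scene",[(160,206),(244,205)])):
    for u,v in pts:
        c=ims[n][v-25:v+25,u-25:u+25,::-1]; a.append(cv2.resize(c,(390,290*390//290),interpolation=cv2.INTER_CUBIC)[:,:])
g=np.vstack([np.hstack(a[:2]),np.hstack(a[2:])]); cv2.imwrite("pics/crops.png",cv2.resize(g,(600,600)))
E
```

```text
top cap_a 0.58 246.1 351.1 [ 438.2 -248.5   42. ] 295
top cap_a 0.58 238.3 230.2 [452.8 117.1  42. ] 289
top cap_a 0.54 183.5 194.1 [616.6 231.8  42. ] 292
top cap_a 0.51 186.3 161.1 [605.8 332.4  42. ] 329
top cap_a 0.51 198.1 234.9 [574.9 106.1  42. ] 310
top test_mat_top 0.62 238.8 342.8 [ 458.1 -228.5    6. ] 832
top gauge_stub 0.84 196.2 287.9 [585.6 -55.8  15. ] 330
top gauge_stub 0.37 193.6 287.0 [593.6 -52.8  15. ] 855
top gauge_stub 0.31 247.6 185.5 [419.7 256.5  15. ] 1656
top reject_tray_in 0.58 193.2 366.5 [ 600.7 -299.    10. ] 1669
scene cap_a 0.92 157.0 316.8 [618.8 216.1  42. ] 334
scene cap_a 0.8 206.4 158.4 [ 447.1 -250.8   42. ] 387
scene cap_a 0.8 146.2 259.9 [470.5 111.4  42. ] 326
scene cap_a 0.62 140.1 344.5 [628.9 330.8  42. ] 315
scene cap_a 0.59 173.2 278.8 [587.   86.4  42. ] 329
scene test_mat_top 0.96 210.5 167.5 [ 453.2 -233.3    6. ] 543
scene gauge_stub 0.83 201.8 244.2 [582.9 -46.6  15. ] 326
scene ok_tray_in 0.59 122.1 282.8 [421.7 256.1  10. ] 1165
scene reject_tray_in 0.97 257.8 178.1 [ 599.6 -293.3   10. ] 2178
```

View pics/crops.png

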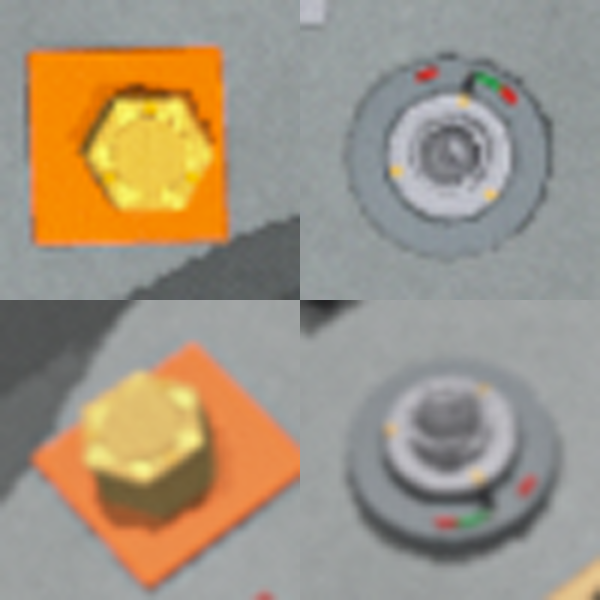

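```bash
cat > fit.py <<'E'
from h import *
from scipy.optimize import minimize
ims={n:cv2.imread(f"pics/{n}0.png") for n in("scene","top")}
def hsv(n): return cv2.cvtColor(ims[n],cv2.COLOR_BGR2HSV)
# cap silhouette: yellow hue (sides darker)
def capmask(n,u,v,r=25):
    H=hsv(n).astype(int); m=(H[...,0]>=20)&(H[...,0]<=34)&(H[...,1]>90)
    k=np.zeros_like(m); k[v-r:v+r,u-r:u+r]=1; return m&k
def sil(n,x,y,yaw,z0,S=8):
    R=27.5/np.cos(np.pi/6); P=[]
    for z in(z0,z0+36):
        for k in range(6):
            a=yaw+np.pi/6+k*np.pi/3; P.append(proj(n,[x+R*np.cos(a),y+R*np.sin(a),z]))
    h=cv2.convexHull(np.array(P,np.float32)); return h
def rend(h,S=8):
    im=np.zeros((384*1,512*1),np.uint8); x0,y0=np.floor(h.min(axis=(0,1))).astype(int)-3
    w=64; b=np.zeros((w*S,w*S),np.uint8)
    cv2.fillPoly(b,[np.round(((h-[x0,y0]+0.5)*S)).astype(np.int32)],255)
    return x0,y0,cv2.resize(b,(w,w),interpolation=cv2.INTER_AREA)/255.
def iou(n,m,p,z0):
    x0,y0,b=rend(sil(n,*p,z0)); mm=m[y0:y0+64,x0:x0+64].astype(float)
    return np.abs(mm-b).sum()+ (m.sum()-mm.sum())
if __name__=="__main__":
    M={"top":capmask("top",350,247),"scene":capmask("scene",160,206)}
    print({k:v.sum() for k,v in M.items()})
    for c in(["top"],["scene"],["top","scene"]):
        best=None
        for y0 in np.radians([-20,-10,0,10,20]):
            r=minimize(lambda p:sum(iou(n,M[n],p,6) for n in c),[440,-250,y0],method="Nelder-Mead",options=dict(initial_simplex=[[440,-250,y0],[446,-250,y0],[440,-244,y0],[440,-250,y0+.15]]))
            if best is None or r.fun<best.fun: best=r
        print(c,best.x[:2].round(1),np.degrees(best.x[2]).round(1),best.fun)
    # dots
    for n,u,v in(("top",288,194),("scene",244,205)):
        I=ims[n].astype(float); w=(I[...,2]-I[...,0])-25; w2=np.clip(w,0,None)*(I[...,1]-I[...,0]>15)
        k=np.zeros_like(w); k[v-14:v+14,u-14:u+14]=1; w2*=k
        N,L,_,_=cv2.connectedComponentsWithStats((w2>0).astype(np.uint8))[0:4]
        pts=[]
        for i in range(1,N):
            ys,xs=np.where(L==i); ww=w2[ys,xs]
            if ww.sum()<40: continue
            q=unproj(n,(xs*ww).sum()/ww.sum(),(ys*ww).sum()/ww.sum(),30); pts.append(q[:2]); print(n,len(xs),ww.sum().round(),q.round(1))
        pts=np.array(pts)
        if len(pts)==3:
            c=pts.mean(0); print("centre",c.round(1),"ang",[np.degrees(np.arctan2(*(p-c)[::-1])).round(1) for p in pts],np.linalg.norm(pts-c,axis=1).round(1))
E
python3 fit.py
```

```text
{'top': np.int64(307), 'scene': np.int64(336)}
['top'] [ 435.  -245.2] 1.5 21.36862745098039
['scene'] [ 430.3 -242.2] 15.7 73.47450980392158
['top', 'scene'] [ 434.2 -244.1] 3.0 115.27450980392156
top 5 152.0 [618.1 -60.1  30. ]
top 6 210.0 [581.7 -26.6  30. ]
top 4 167.0 [570.9 -75.2  30. ]
centre [590.2 -54. ] ang [np.float64(-12.5), np.float64(107.3), np.float64(-132.2)] [28.5 28.7 28.7]
scene 4 82.0 [568.5 -73.9  30. ]
scene 6 112.0 [616.6 -58.5  30. ]
```

```bash
cat > d.py <<'E'
import sys
from rig import sense
import numpy as np
from h import *
def st():
    s=sense(); return s
def show(target=None):
    s=sense(); p=s["eef_pos"]; y=s["tcp_rot"][2]
    print("t",round(s["clock"],2),"p",p.round(1),"rpy",np.degrees(s["tcp_rot"]).round(1),"q",s["qpos"].round(2),"F",s["contact_force"].round(1),"T",s["wrist_torque"].round(3),"open",round(s["opening"],3))
    if target:
        x,yy,z,yaw=target; from scipy.spatial.transform import Rotation as R
        d=R.from_euler("xyz",s["tcp_rot"]).inv().apply(np.array([x,yy,z])-p)
        print("tool delta mm",d.round(1),"spin deg",round(-(yaw-np.degrees(y)+180)%-360+180 if 0 else ((np.degrees(y)-yaw+180)%360-180),1))
if __name__=="__main__": show([float(a) for a in sys.argv[1:]] or None)
E
python3 -m inch '[{"tx":0.04,"ty":-0.03},{"tx":0.04,"ty":-0.03},{"tx":0.04,"ty":-0.03},{"tx":0.04,"ty":-0.03},{"tx":0.04,"ty":-0.03},{"tx":0.04,"ty":-0.03},{"tx":0.04,"ty":-0.03,"spin":-8},{"tx":0.0,"ty":0,"spin":-8}]' 60; python3 d.py 435 -245 100 91.5
```

```text
t 0.7 p [ 221.8 -584.3  231.3] rpy [180.   -0.   20.8] q [-1.21  0.35  1.63  0.    1.16 -0.  ] F [ 0.8 -0.8  0.9] T [ 0.    -0.01   0.005] open 0.999
tool delta mm [ 319.7 -241.6  131.3] spin deg -70.7$[0]: bad value
```

```bash
python3 -m inch '[{"gripper":0.085,"tx":0.04,"ty":-0.03,"tz":0,"spin":0},{"gripper":0.085,"tx":0.04,"ty":-0.03,"tz":0,"spin":0},{"gripper":0.085,"tx":0.04,"ty":-0.03,"tz":0,"spin":0},{"gripper":0.085,"tx":0.04,"ty":-0.03,"tz":0,"spin":0},{"gripper":0.085,"tx":0.04,"ty":-0.03,"tz":0,"spin":0},{"gripper":0.085,"tx":0.04,"ty":-0.03,"tz":0,"spin":0},{"gripper":0.085,"tx":0.04,"ty":-0.03,"tz":0,"spin":-8},{"gripper":0.085,"tx":0,"ty":0,"tz":0,"spin":-8}]' 60; python3 d.py 435 -245 100 91.5
```

```text
clock: 1.5
eef_pos: [411.5, -284.2, 231.5]
tcp_rot: [-3.141, -0.002, 0.652]
contact_force: [-0.1, -0.5, -0.7]
opening: 0.996
t 1.5 p [ 411.5 -284.2  231.5] rpy [-1.80e+02 -1.00e-01  3.74e+01] q [-0.61  0.16  1.9   0.    1.09  0.31] F [-0.1 -0.5 -0.7] T [-0.051  0.064  0.003] open 0.996
tool delta mm [ 42.2 -16.8 131.6] spin deg -54.1
```

```bash
python3 -m inch '[{"gripper":0.085,"tx":0.022,"ty":-0.008,"tz":0.02,"spin":0},{"gripper":0.085,"tx":0.02,"ty":-0.009,"tz":0.02,"spin":-7.7},{"gripper":0.085,"tx":0,"ty":0,"tz":0.03,"spin":-7.7},{"gripper":0.085,"tx":0,"ty":0,"tz":0.03,"spin":-7.7},{"gripper":0.085,"tx":0,"ty":0,"tz":0.03,"spin":-7.7},{"gripper":0.085,"tx":0,"ty":0,"tz":0,"spin":-7.7},{"gripper":0.085,"tx":0,"ty":0,"tz":0,"spin":-7.7},{"gripper":0.085,"tx":0,"ty":0,"tz":0,"spin":-7.9}]'; python3 d.py 435 -245 9 91.5
python3 - <<'E'
from rig import *
from h import *
for n in("scene","top"):
    f=grab_frame(n); u,v=map(int,proj(n,[435,-245,60])); crop(f["pixels"],u,v,40,7,f"pics/g1{n}.png")
E
```

```text
clock: 2.3
eef_pos: [432.5, -249.8, 101.0]
tcp_rot: [-3.141, -0.0, 1.592]
contact_force: [0.1, -0.2, -0.2]
opening: 0.992
t 2.3 p [ 432.5 -249.8  101. ] rpy [-180.    -0.    91.2] q [-0.53  0.33  2.01  0.    0.8  -0.55] F [ 0.1 -0.2 -0.2] T [-0.011 -0.024  0.009] open 0.992
tool delta mm [ 4.7  2.6 92. ] spin deg -0.3
```

View pics/g1scene.png

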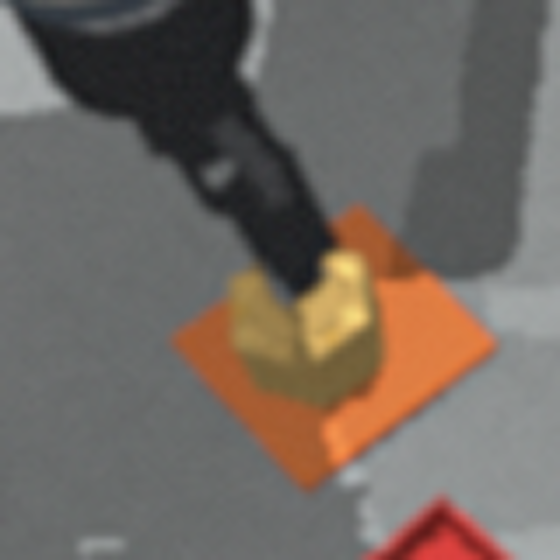

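The gripper stands above the cap as intended, with the near finger in front of it in this view.

```bash
python3 -m inch '[{"gripper":0.085,"tx":0.005,"ty":0.0025,"tz":0.02,"spin":0},{"gripper":0.085,"tx":0,"ty":0,"tz":0.02,"spin":0},{"gripper":0.085,"tx":0,"ty":0,"tz":0.02,"spin":0},{"gripper":0.085,"tx":0,"ty":0,"tz":0.02,"spin":0},{"gripper":0.085,"tx":0,"ty":0,"tz":0.012,"spin":0},{"gripper":0.085,"tx":0,"ty":0,"tz":0,"spin":0},{"gripper":0.05,"tx":0,"ty":0,"tz":0,"spin":0},{"gripper":0.05,"tx":0,"ty":0,"tz":0,"spin":0}]' 40; python3 d.py 435 -245 9 91.5
```

```text
clock: 3.2
eef_pos: [435.5, -245.2, 10.1]
tcp_rot: [3.141, 0.001, 1.586]
contact_force: [-5.3, 0.1, 7.1]
opening: 0.686
t 3.2 p [ 435.5 -245.2   10.1] rpy [179.9   0.   90.8] q [-0.52  0.49  2.05 -0.    0.6  -0.53] F [-5.3  0.1  7.1] T [0.038 1.65  0.041] open 0.686
tool delta mm [ 0.2 -0.5  1.1] spin deg -0.7
```

```bash
python3 -m inch '[{"gripper":0.05,"tx":0,"ty":0,"tz":0,"spin":0},{"gripper":0.05,"tx":0,"ty":0,"tz":0,"spin":0},{"gripper":0.05,"tx":0,"ty":0,"tz":0,"spin":0},{"gripper":0.05,"tx":0,"ty":0,"tz":0,"spin":0},{"gripper":0.05,"tx":0,"ty":0,"tz":0,"spin":0},{"gripper":0.05,"tx":0,"ty":0,"tz":0,"spin":0},{"gripper":0.05,"tx":0,"ty":0,"tz":0,"spin":0},{"gripper":0.05,"tx":0,"ty":0,"tz":0,"spin":0}]' 40; python3 d.py
python3 - <<'E'
from rig import *
from h import *
for n in("scene","top"):
    f=grab_frame(n); u,v=map(int,proj(n,[435,-245,40])); crop(f["pixels"],u,v,40,7,f"pics/g2{n}.png")
E
```

```text
clock: 4.0
eef_pos: [435.5, -245.2, 10.3]
tcp_rot: [3.14, 0.001, 1.586]
contact_force: [-0.9, 0.7, 7.2]
opening: 0.637
t 4.0 p [ 435.5 -245.2   10.3] rpy [179.9   0.   90.9] q [-0.52  0.49  2.05 -0.    0.6  -0.53] F [-0.9  0.7  7.2] T [ 0.081  0.297 -0.071] open 0.637
```

View pics/g2scene.png

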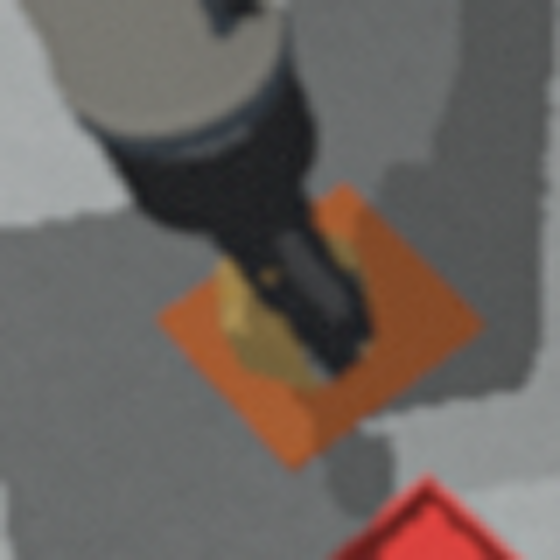

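View pics/g2top.png

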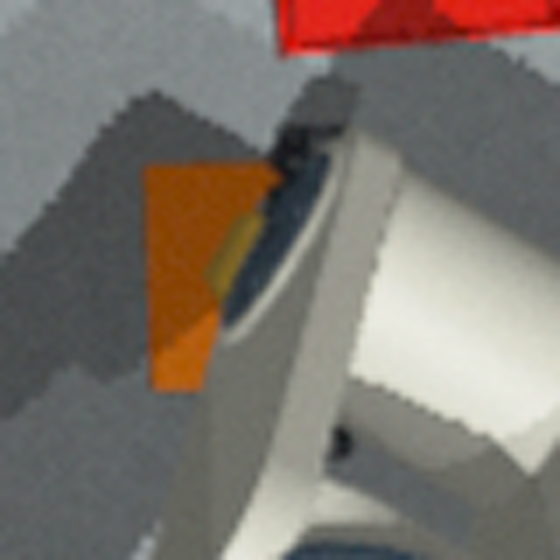

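```bash
python3 -m inch '[{"gripper":0.085,"tx":0,"ty":0,"tz":0,"spin":0},{"gripper":0.085,"tx":0,"ty":0,"tz":0,"spin":0},{"gripper":0.085,"tx":0,"ty":0,"tz":0,"spin":-8.5},{"gripper":0.085,"tx":0,"ty":0,"tz":0,"spin":-8.5},{"gripper":0.085,"tx":0,"ty":0,"tz":0,"spin":-8.5},{"gripper":0.085,"tx":0,"ty":0,"tz":0,"spin":-8.5},{"gripper":0.085,"tx":0,"ty":0,"tz":0,"spin":-8.5},{"gripper":0.085,"tx":0,"ty":0,"tz":0,"spin":-8.5}]' 40; python3 -m inch '[{"gripper":0.085,"tx":0,"ty":0,"tz":0.001,"spin":-8.5},{"gripper":0.085,"tx":0,"ty":0,"tz":0,"spin":-0.5},{"gripper":0.05,"tx":0,"ty":0,"tz":0,"spin":0},{"gripper":0.05,"tx":0,"ty":0,"tz":0,"spin":0},{"gripper":0.05,"tx":0,"ty":0,"tz":0,"spin":0},{"gripper":0.05,"tx":0,"ty":0,"tz":0,"spin":0},{"gripper":0.05,"tx":0,"ty":0,"tz":0,"spin":0},{"gripper":0.05,"tx":0,"ty":0,"tz":0,"spin":0}]' 40; python3 d.py 435.5 -245.2 9 151
```

```text
clock: 4.9
eef_pos: [435.0, -244.8, 9.4]
tcp_rot: [3.142, 0.0, 2.482]
contact_force: [0.4, -0.3, 0.3]
opening: 0.994
clock: 5.7
eef_pos: [435.1, -244.8, 8.6]
tcp_rot: [3.141, 0.0, 2.632]
contact_force: [-1.1, 0.9, 5.5]
opening: 0.636
t 5.7 p [ 435.1 -244.8    8.6] rpy [180.    0.  150.8] q [-0.52  0.5   2.05  0.    0.59 -1.58] F [-1.1  0.9  5.5] T [ 0.179  0.095 -0.054] open 0.636
tool delta mm [-0.6 -0.1 -0.4] spin deg -0.2
```

```bash
python3 -m inch '[{"gripper":0.085,"tx":0,"ty":0,"tz":0,"spin":0},{"gripper":0.085,"tx":0,"ty":0,"tz":0,"spin":0},{"gripper":0.085,"tx":0,"ty":0,"tz":0,"spin":-8.5},{"gripper":0.085,"tx":0,"ty":0,"tz":0,"spin":-8.5},{"gripper":0.085,"tx":0,"ty":0,"tz":0,"spin":-8.5},{"gripper":0.085,"tx":0,"ty":0,"tz":0,"spin":-8.5},{"gripper":0.085,"tx":0,"ty":0,"tz":0,"spin":-8.5},{"gripper":0.085,"tx":0,"ty":0,"tz":0,"spin":-8.5}]' 40; python3 -m inch '[{"gripper":0.085,"tx":0,"ty":0,"tz":0,"spin":-8.5},{"gripper":0.085,"tx":0,"ty":0,"tz":0,"spin":-0.5},{"gripper":0.05,"tx":0,"ty":0,"tz":0,"spin":0},{"gripper":0.05,"tx":0,"ty":0,"tz":0,"spin":0},{"gripper":0.05,"tx":0,"ty":0,"tz":0,"spin":0},{"gripper":0.05,"tx":0,"ty":0,"tz":0,"spin":0},{"gripper":0.05,"tx":0,"ty":0,"tz":0,"spin":0},{"gripper":0.05,"tx":0,"ty":0,"tz":0,"spin":0}]' 60; python3 d.py 435.5 -245.2 150 211
```

```text
clock: 6.5
eef_pos: [434.8, -244.8, 8.1]
tcp_rot: [3.141, -0.0, -2.754]
contact_force: [-0.7, 0.2, -0.6]
opening: 0.998
clock: 7.3
eef_pos: [434.9, -244.8, 8.5]
tcp_rot: [3.142, 0.0, -2.604]
contact_force: [-1.0, 0.5, 5.9]
opening: 0.636
t 7.3 p [ 434.9 -244.8    8.5] rpy [ 180.     0.  -149.2] q [-0.52  0.5   2.05  0.    0.59 -2.62] F [-1.   0.5  5.9] T [ 0.116  0.241 -0.114] open 0.636
tool delta mm [  -0.3   -0.6 -141.5] spin deg -0.2
```

```bash
python3 -m inch '[{"gripper":0.05,"tx":0,"ty":0,"tz":-0.02,"spin":0},{"gripper":0.05,"tx":0,"ty":0,"tz":-0.04,"spin":0},{"gripper":0.05,"tx":0,"ty":0,"tz":-0.04,"spin":0},{"gripper":0.05,"tx":-0.03,"ty":0.011,"tz":0,"spin":0},{"gripper":0.05,"tx":-0.045,"ty":0.0165,"tz":0,"spin":0},{"gripper":0.05,"tx":-0.045,"ty":0.0165,"tz":0,"spin":0},{"gripper":0.05,"tx":-0.045,"ty":0.0165,"tz":0,"spin":0},{"gripper":0.05,"tx":-0.045,"ty":0.0165,"tz":0,"spin":0}]'; python3 d.py 590 -54 80 -139.6
```

```text
clock: 8.1
eef_pos: [576.2, -69.2, 108.0]
tcp_rot: [3.141, -0.0, -2.604]
contact_force: [-0.0, -0.6, -2.4]
opening: 0.633
t 8.1 p [576.2 -69.2 108. ] rpy [ 180.    -0.  -149.2] q [-0.12  0.43  1.83 -0.    0.88 -2.23] F [-0.  -0.6 -2.4] T [-0.051 -0.035 -0.041] open 0.633
tool delta mm [-19.6   6.   28. ] spin deg -9.6
```

```bash
python3 -m inch '[{"gripper":0.05,"tx":-0.01,"ty":0.003,"tz":0,"spin":0},{"gripper":0.05,"tx":-0.0096,"ty":0.003,"tz":0,"spin":0},{"gripper":0.05,"tx":0,"ty":0,"tz":0.014,"spin":-5},{"gripper":0.05,"tx":0,"ty":0,"tz":0.014,"spin":-4.6},{"gripper":0.05,"tx":0,"ty":0,"tz":0,"spin":0},{"gripper":0.05,"tx":0,"ty":0,"tz":0,"spin":0},{"gripper":0.05,"tx":0,"ty":0,"tz":0,"spin":0},{"gripper":0.05,"tx":0,"ty":0,"tz":0,"spin":0}]'; python3 d.py 590 -54 80 -139.6
python3 - <<'E'
from rig import *
from h import *
for n in("scene","top"):
    f=grab_frame(n); cv2.imwrite(f"pics/h{n}.png",f["pixels"][:,:,::-1]); u,v=map(int,proj(n,[590,-54,50])); crop(f["pixels"],u,v,40,7,f"pics/h1{n}.png"); print(u,v)
E
```

```text
clock: 8.9
eef_pos: [589.7, -56.1, 81.0]
tcp_rot: [-3.141, 0.001, -2.437]
contact_force: [-0.3, 0.9, -1.9]
opening: 0.634
t 8.9 p [589.7 -56.1  81. ] rpy [-180.     0.  -139.6] q [-0.1   0.48  1.82 -0.    0.84 -2.37] F [-0.3  0.9 -1.9] T [-0.037  0.049  0.036] open 0.634
tool delta mm [-1.6  1.4  1. ] spin deg -0.0
243 198
287 194
```

View pics/h1scene.png

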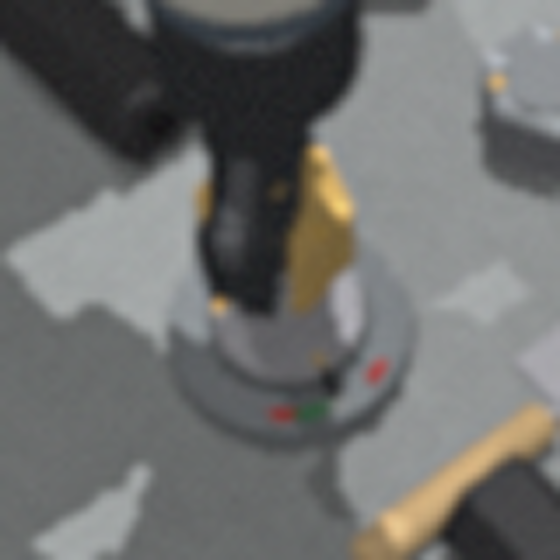

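View pics/h1top.png

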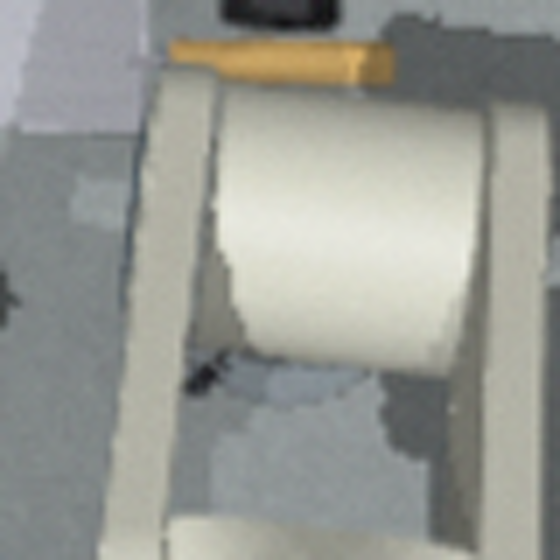

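```bash
python3 -m inch '[{"gripper":0.05,"tx":-0.0015,"ty":0.0018,"tz":0.004,"spin":0},{"gripper":0.05,"tx":0,"ty":0,"tz":0.005,"spin":0},{"gripper":0.05,"tx":0,"ty":0,"tz":0.004,"spin":0},{"gripper":0.05,"tx":0,"ty":0,"tz":0.003,"spin":0},{"gripper":0.05,"tx":0,"ty":0,"tz":0.003,"spin":0},{"gripper":0.05,"tx":0,"ty":0,"tz":0.003,"spin":0},{"gripper":0.05,"tx":0,"ty":0,"tz":0,"spin":0},{"gripper":0.05,"tx":0,"ty":0,"tz":0,"spin":0}]'; python3 d.py 589.7 -53.7 52 -139.6
```

```text
clock: 9.8
eef_pos: [589.4, -53.4, 58.3]
tcp_rot: [3.142, -0.0, -2.435]
contact_force: [0.5, -0.4, -2.5]
opening: 0.63
t 9.8 p [589.4 -53.4  58.3] rpy [ 180.    -0.  -139.5] q [-0.09  0.51  1.83 -0.    0.8  -2.37] F [ 0.5 -0.4 -2.5] T [ 0.004  0.003 -0.027] open 0.63
tool delta mm [-0.1 -0.4  6.3] spin deg 0.1
```

```bash
python3 -m inch '[{"gripper":0.05,"tx":0,"ty":0,"tz":0.002,"spin":0},{"gripper":0.05,"tx":0,"ty":0,"tz":0.002,"spin":0},{"gripper":0.05,"tx":0,"ty":0,"tz":0.002,"spin":0},{"gripper":0.05,"tx":0,"ty":0,"tz":0.002,"spin":0},{"gripper":0.05,"tx":0,"ty":0,"tz":0.001,"spin":0},{"gripper":0.05,"tx":0,"ty":0,"tz":0.001,"spin":0},{"gripper":0.05,"tx":0,"ty":0,"tz":0,"spin":0},{"gripper":0.05,"tx":0,"ty":0,"tz":0,"spin":0}]'; python3 d.py 589.7 -53.7 40 -139.6
```

```text
clock: 10.6
eef_pos: [589.4, -53.4, 48.3]
tcp_rot: [-3.142, 0.0, -2.435]
contact_force: [0.5, 0.1, -2.0]
opening: 0.639
t 10.6 p [589.4 -53.4  48.3] rpy [-180.     0.  -139.5] q [-0.09  0.53  1.84  0.    0.78 -2.37] F [ 0.5  0.1 -2. ] T [-0.053 -0.002  0.052] open 0.639
tool delta mm [-0.1 -0.5  8.3] spin deg 0.1
```

```bash
python3 -m inch '[{"gripper":0.05,"tx":0,"ty":0,"tz":0.001,"spin":0},{"gripper":0.05,"tx":0,"ty":0,"tz":0.001,"spin":0},{"gripper":0.05,"tx":0,"ty":0,"tz":0.001,"spin":0},{"gripper":0.05,"tx":0,"ty":0,"tz":0.001,"spin":0},{"gripper":0.05,"tx":0,"ty":0,"tz":0.001,"spin":0},{"gripper":0.05,"tx":0,"ty":0,"tz":0.0005,"spin":0},{"gripper":0.05,"tx":0,"ty":0,"tz":0,"spin":0},{"gripper":0.05,"tx":0,"ty":0,"tz":0,"spin":0}]'; python3 d.py 589.7 -53.7 40 -139.6
```

```text
clock: 11.4
eef_pos: [589.4, -53.4, 42.8]
tcp_rot: [-3.142, 0.0, -2.435]
contact_force: [-0.1, -0.3, -3.2]
opening: 0.634
t 11.4 p [589.4 -53.4  42.8] rpy [-180.     0.  -139.5] q [-0.09  0.54  1.84  0.    0.77 -2.37] F [-0.1 -0.3 -3.2] T [ 0.035  0.029 -0.028] open 0.634
tool delta mm [-0.  -0.4  2.8] spin deg 0.1
```

```bash
python3 -m inch '[{"gripper":0.05,"tx":0,"ty":0,"tz":0.001,"spin":0},{"gripper":0.05,"tx":0,"ty":0,"tz":0.0003,"spin":0},{"gripper":0.05,"tx":0,"ty":0,"tz":0.001,"spin":8.5},{"gripper":0.05,"tx":0,"ty":0,"tz":0.001,"spin":8.5},{"gripper":0.05,"tx":0,"ty":0,"tz":0.001,"spin":8.5},{"gripper":0.05,"tx":0,"ty":0,"tz":0,"spin":0},{"gripper":0.05,"tx":0,"ty":0,"tz":0,"spin":0},{"gripper":0.05,"tx":0,"ty":0,"tz":0,"spin":0}]'; python3 d.py
```

```text
clock: 12.2
eef_pos: [589.4, -53.4, 38.5]
tcp_rot: [-3.142, 0.0, -2.877]
contact_force: [0.2, -0.7, -3.0]
opening: 0.633
t 12.2 p [589.4 -53.4  38.5] rpy [-180.     0.  -164.8] q [-0.09  0.54  1.84  0.    0.76 -1.93] F [ 0.2 -0.7 -3. ] T [ 0.002 -0.012  0.046] open 0.633
```

```bash
python3 -m inch '[{"gripper":0.05,"tx":0,"ty":0,"tz":0.0007,"spin":6},{"gripper":0.05,"tx":0,"ty":0,"tz":0.0007,"spin":6},{"gripper":0.05,"tx":0,"ty":0,"tz":0,"spin":0},{"gripper":0.05,"tx":0,"ty":0,"tz":0,"spin":0},{"gripper":0.05,"tx":0,"ty":0,"tz":0,"spin":0},{"gripper":0.05,"tx":0,"ty":0,"tz":0,"spin":0},{"gripper":0.05,"tx":0,"ty":0,"tz":0,"spin":0},{"gripper":0.05,"tx":0,"ty":0,"tz":0,"spin":0}]'; python3 d.py;  python3 -m inch '[{"gripper":0.05,"tx":0,"ty":0,"tz":0.0007,"spin":6},{"gripper":0.05,"tx":0,"ty":0,"tz":0,"spin":0},{"gripper":0.05,"tx":0,"ty":0,"tz":0,"spin":0},{"gripper":0.05,"tx":0,"ty":0,"tz":0.0007,"spin":6},{"gripper":0.05,"tx":0,"ty":0,"tz":0,"spin":0},{"gripper":0.05,"tx":0,"ty":0,"tz":0,"spin":0},{"gripper":0.05,"tx":0,"ty":0,"tz":0,"spin":0},{"gripper":0.05,"tx":0,"ty":0,"tz":0,"spin":0}]'; python3 d.py
```

```text
clock: 13.0
eef_pos: [589.3, -53.4, 37.1]
tcp_rot: [-3.142, 0.0, -3.089]
contact_force: [-0.4, -0.1, -1.7]
opening: 0.636
t 13.0 p [589.3 -53.4  37.1] rpy [-180.    0. -177.] q [-0.09  0.55  1.84 -0.    0.76 -1.72] F [-0.4 -0.1 -1.7] T [-0.003  0.014 -0.041] open 0.636
clock: 13.8
eef_pos: [590.2, -53.4, 36.6]
tcp_rot: [3.141, 0.002, 2.987]
contact_force: [0.7, 0.6, 7.0]
opening: 0.635
t 13.8 p [590.2 -53.4  36.6] rpy [1.800e+02 1.000e-01 1.711e+02] q [-0.09  0.55  1.84  0.    0.75 -1.51] F [0.7 0.6 7. ] T [ 0.136  0.081 -0.046] open 0.635
```

```bash
python3 -m inch '[{"gripper":0.05,"tx":0,"ty":0,"tz":-0.0005,"spin":0},{"gripper":0.05,"tx":0,"ty":0,"tz":0,"spin":4},{"gripper":0.05,"tx":0,"ty":0,"tz":0,"spin":4},{"gripper":0.05,"tx":0,"ty":0,"tz":0,"spin":4},{"gripper":0.05,"tx":0,"ty":0,"tz":0,"spin":0},{"gripper":0.05,"tx":0,"ty":0,"tz":0,"spin":0},{"gripper":0.05,"tx":0,"ty":0,"tz":0,"spin":0},{"gripper":0.05,"tx":0,"ty":0,"tz":0,"spin":0}]'; python3 d.py
cat > look.py <<'E'
import sys
from rig import *
from h import *
f=grab_frame("scene"); u,v=map(int,proj("scene",[590,-54,30])); crop(f["pixels"],u,v,30,10,f"pics/{sys.argv[1]}.png")
E
python3 look.py p1
```

```text
clock: 14.6
eef_pos: [589.9, -53.5, 36.6]
tcp_rot: [3.141, 0.001, 2.778]
contact_force: [0.7, -1.2, 4.7]
opening: 0.631
t 14.6 p [589.9 -53.5  36.6] rpy [1.800e+02 1.000e-01 1.592e+02] q [-0.09  0.55  1.84 -0.    0.75 -1.3 ] F [ 0.7 -1.2  4.7] T [-0.06  -0.094  0.022] open 0.631
```

View pics/p1.png

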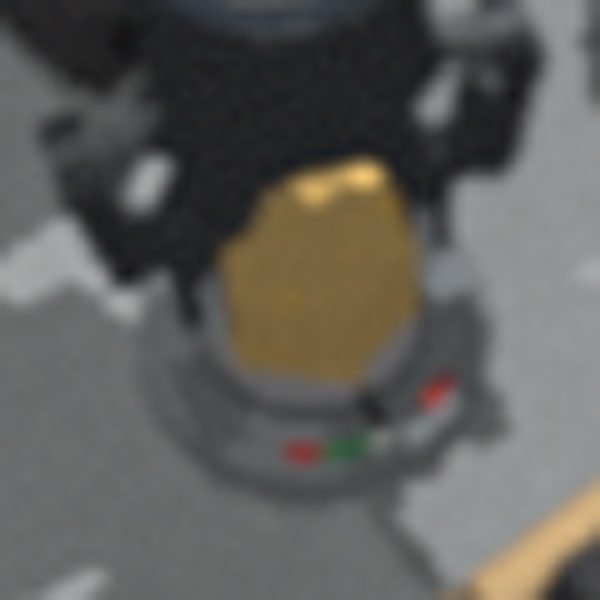

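```bash
python3 -m inch '[{"gripper":0.05,"tx":0,"ty":0,"tz":0,"spin":4},{"gripper":0.05,"tx":0,"ty":0,"tz":0,"spin":4},{"gripper":0.05,"tx":0,"ty":0,"tz":0,"spin":0},{"gripper":0.05,"tx":0,"ty":0,"tz":0,"spin":0},{"gripper":0.05,"tx":0,"ty":0,"tz":0,"spin":0},{"gripper":0.05,"tx":0,"ty":0,"tz":0,"spin":0},{"gripper":0.05,"tx":0,"ty":0,"tz":0,"spin":0},{"gripper":0.05,"tx":0,"ty":0,"tz":0,"spin":0}]'; python3 d.py; python3 look.py p2
```

```text
clock: 15.45
eef_pos: [589.7, -53.5, 36.5]
tcp_rot: [3.141, 0.001, 2.64]
contact_force: [0.6, -1.2, 5.2]
opening: 0.632
t 15.45 p [589.7 -53.5  36.5] rpy [180.    0.  151.2] q [-0.09  0.55  1.84 -0.    0.75 -1.16] F [ 0.6 -1.2  5.2] T [-0.199 -0.066  0.098] open 0.632
```

View pics/p2.png

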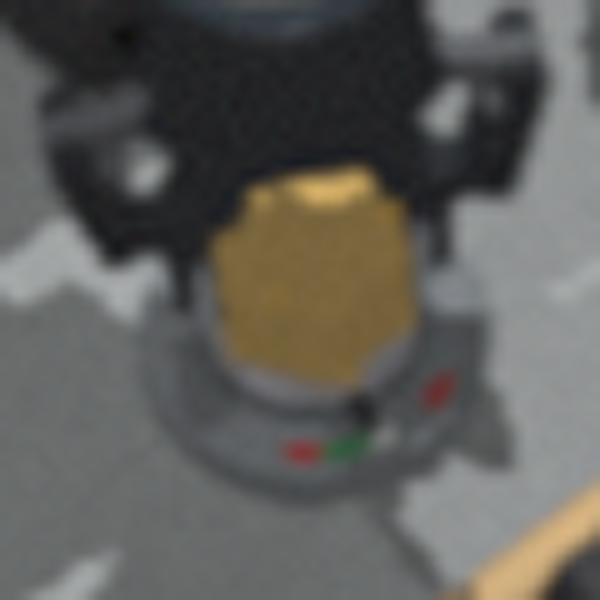

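```bash
python3 -m inch '[{"gripper":0.05,"tx":0,"ty":0,"tz":0,"spin":4},{"gripper":0.05,"tx":0,"ty":0,"tz":0,"spin":4},{"gripper":0.05,"tx":0,"ty":0,"tz":0,"spin":0},{"gripper":0.05,"tx":0,"ty":0,"tz":0,"spin":0},{"gripper":0.05,"tx":0,"ty":0,"tz":0,"spin":0},{"gripper":0.05,"tx":0,"ty":0,"tz":0,"spin":0},{"gripper":0.05,"tx":0,"ty":0,"tz":0,"spin":0},{"gripper":0.05,"tx":0,"ty":0,"tz":0,"spin":0}]'; python3 d.py; python3 look.py p3
```

```text
clock: 16.3
eef_pos: [589.5, -53.6, 36.3]
tcp_rot: [-3.142, 0.0, 2.5]
contact_force: [-0.2, -1.7, 5.3]
opening: 0.632
t 16.3 p [589.5 -53.6  36.3] rpy [-180.     0.   143.3] q [-0.09  0.55  1.84 -0.    0.75 -1.02] F [-0.2 -1.7  5.3] T [-0.343 -0.043  0.226] open 0.632
```

View pics/p3.png

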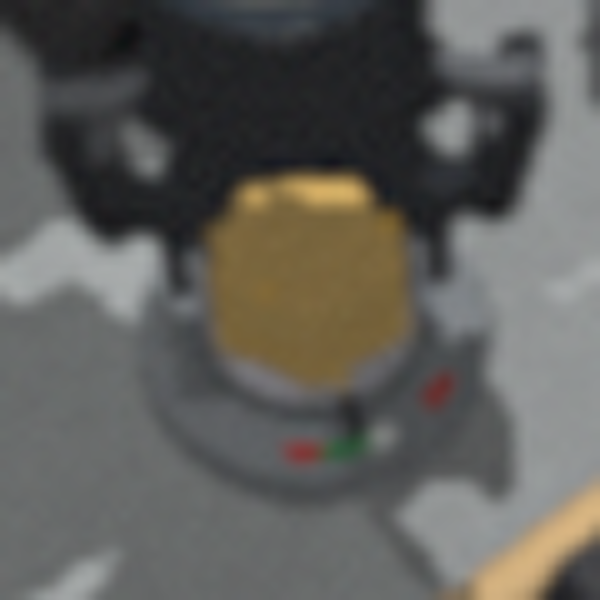

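```bash
python3 -m inch '[{"gripper":0.05,"tx":0,"ty":0,"tz":0,"spin":4.5},{"gripper":0.05,"tx":0,"ty":0,"tz":0,"spin":0},{"gripper":0.05,"tx":0,"ty":0,"tz":0,"spin":0},{"gripper":0.05,"tx":0,"ty":0,"tz":0,"spin":0},{"gripper":0.05,"tx":0,"ty":0,"tz":0,"spin":0},{"gripper":0.05,"tx":0,"ty":0,"tz":0,"spin":0},{"gripper":0.05,"tx":0,"ty":0,"tz":0,"spin":0},{"gripper":0.05,"tx":0,"ty":0,"tz":0,"spin":0}]'; python3 d.py; python3 look.py p4
```

```text
clock: 17.15
eef_pos: [589.3, -53.5, 36.2]
tcp_rot: [-3.141, 0.0, 2.422]
contact_force: [-1.3, -1.8, 5.5]
opening: 0.63
t 17.15 p [589.3 -53.5  36.2] rpy [-180.     0.   138.8] q [-0.09  0.55  1.84 -0.    0.75 -0.94] F [-1.3 -1.8  5.5] T [-0.367  0.013  0.264] open 0.63
```

View pics/p4.png

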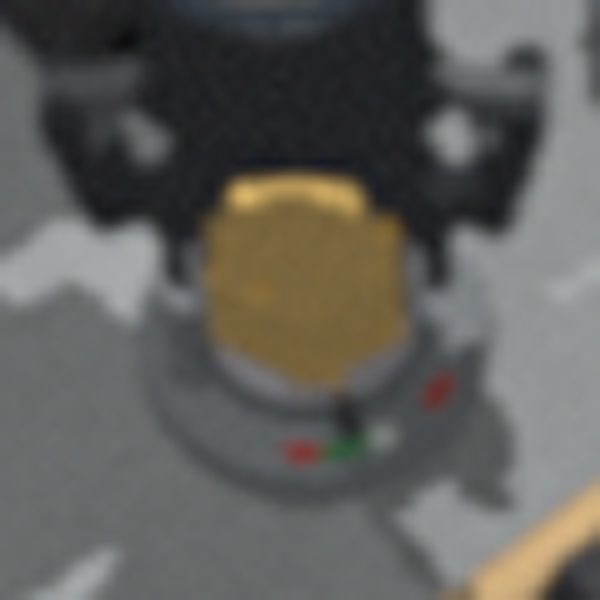

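Torque of 0.26 N m means a twist of about 0.22 rad. The pointer at (345,420) is over the green band, and the rim is about 3.7 mm above the flange after about 1.15 rad of turn, so the cap is fouled. I'll hold it here, then unscrew.

```bash
python3 -m inch '[{"gripper":0.05,"tx":0,"ty":0,"tz":0,"spin":1},{"gripper":0.05,"tx":0,"ty":0,"tz":0,"spin":0},{"gripper":0.05,"tx":0,"ty":0,"tz":0,"spin":0},{"gripper":0.05,"tx":0,"ty":0,"tz":0,"spin":0},{"gripper":0.05,"tx":0,"ty":0,"tz":0,"spin":0},{"gripper":0.05,"tx":0,"ty":0,"tz":0,"spin":0},{"gripper":0.05,"tx":0,"ty":0,"tz":0,"spin":0},{"gripper":0.05,"tx":0,"ty":0,"tz":0,"spin":0}]'; python3 d.py; python3 look.py p5
python3 -m inch '[{"gripper":0.05,"tx":0,"ty":0,"tz":0,"spin":-4},{"gripper":0.05,"tx":0,"ty":0,"tz":0,"spin":-6.5},{"gripper":0.05,"tx":0,"ty":0,"tz":0,"spin":-8},{"gripper":0.05,"tx":0,"ty":0,"tz":0,"spin":-8},{"gripper":0.05,"tx":0,"ty":0,"tz":-0.0007,"spin":-8},{"gripper":0.05,"tx":0,"ty":0,"tz":-0.0007,"spin":-8},{"gripper":0.05,"tx":0,"ty":0,"tz":0,"spin":0},{"gripper":0.05,"tx":0,"ty":0,"tz":0,"spin":0}]'; python3 d.py
```

```text
clock: 18.0
eef_pos: [589.3, -53.5, 36.2]
tcp_rot: [-3.141, 0.0, 2.405]
contact_force: [-0.7, -2.7, 3.9]
opening: 0.639
t 18.0 p [589.3 -53.5  36.2] rpy [-180.     0.   137.8] q [-0.09  0.55  1.84 -0.    0.75 -0.93] F [-0.7 -2.7  3.9] T [-0.432  0.006  0.262] open 0.639
clock: 18.85
eef_pos: [588.7, -53.2, 37.0]
tcp_rot: [3.141, -0.001, 3.139]
contact_force: [0.1, -0.3, -1.8]
opening: 0.636
t 18.85 p [588.7 -53.2  37. ] rpy [ 1.800e+02 -1.000e-01  1.799e+02] q [-0.09  0.55  1.84  0.    0.76 -1.66] F [ 0.1 -0.3 -1.8] T [-0.021 -0.001  0.037] open 0.636
```

View pics/p5.png

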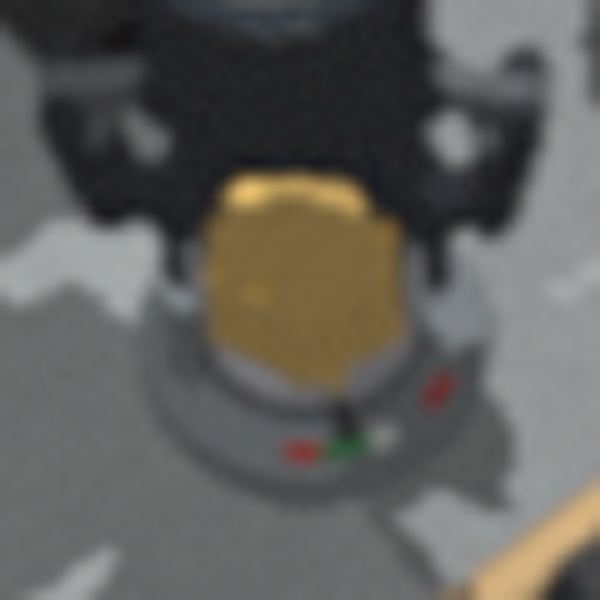

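The pointer stayed in the green through the hold, and the spring is now relaxed. I'll continue unscrewing.

```bash
python3 -m inch '[{"gripper":0.05,"tx":0,"ty":0,"tz":-0.0009,"spin":-8},{"gripper":0.05,"tx":0,"ty":0,"tz":-0.0009,"spin":-8},{"gripper":0.05,"tx":0,"ty":0,"tz":-0.0009,"spin":-8},{"gripper":0.05,"tx":0,"ty":0,"tz":-0.0009,"spin":-8},{"gripper":0.05,"tx":0,"ty":0,"tz":-0.0009,"spin":-8.5},{"gripper":0.05,"tx":0,"ty":0,"tz":0,"spin":0},{"gripper":0.05,"tx":0,"ty":0,"tz":-0.001,"spin":0},{"gripper":0.05,"tx":0,"ty":0,"tz":-0.001,"spin":0}]'; python3 d.py
```

```text
clock: 19.65
eef_pos: [589.1, -53.3, 43.9]
tcp_rot: [3.141, -0.0, -2.439]
contact_force: [0.2, 0.3, -2.5]
opening: 0.634
t 19.65 p [589.1 -53.3  43.9] rpy [ 180.    -0.  -139.7] q [-0.09  0.54  1.84  0.    0.77 -2.37] F [ 0.2  0.3 -2.5] T [ 0.054  0.014 -0.012] open 0.634
```

```bash
python3 -m inch '[{"gripper":0.05,"tx":0,"ty":0,"tz":-0.001,"spin":0},{"gripper":0.05,"tx":0,"ty":0,"tz":-0.001,"spin":0},{"gripper":0.05,"tx":0,"ty":0,"tz":-0.002,"spin":0},{"gripper":0.05,"tx":0,"ty":0,"tz":-0.002,"spin":0},{"gripper":0.05,"tx":0,"ty":0,"tz":-0.003,"spin":0},{"gripper":0.05,"tx":0,"ty":0,"tz":-0.003,"spin":0},{"gripper":0.05,"tx":0,"ty":0,"tz":-0.004,"spin":0},{"gripper":0.05,"tx":0,"ty":0,"tz":-0.004,"spin":0}]'; python3 d.py
```

```text
clock: 20.45
eef_pos: [589.3, -53.4, 64.5]
tcp_rot: [-3.142, 0.0, -2.435]
contact_force: [-0.5, -0.3, -1.7]
opening: 0.636
t 20.45 p [589.3 -53.4  64.5] rpy [-180.     0.  -139.5] q [-0.09  0.51  1.83  0.    0.81 -2.37] F [-0.5 -0.3 -1.7] T [ 0.003  0.012 -0.026] open 0.636
```

```bash
python3 - <<'E'
from h import *
im=cv2.imread("pics/top0.png"); H=cv2.cvtColor(im,cv2.COLOR_BGR2HSV)
m=(((H[...,0]<8)|(H[...,0]>172))&(H[...,1]>150)).astype(np.uint8); m[:, :335]=0;m[:,400:]=0;m[:160]=0;m[230:]=0
c=max(cv2.findContours(m,0,1)[0],key=cv2.contourArea); b=cv2.boxPoints(cv2.minAreaRect(c)); w=np.array([unproj("top",*p,18)[:2] for p in b])
print(w.round(1),w.mean(0).round(1),[np.degrees(np.arctan2(*(w[(i+1)%4]-w[i])[::-1])).round(1) for i in range(4)])
E
python3 d.py 600 -297 75 -139.5
```

```text
[[ 657.2 -230. ]
 [ 672.6 -355.1]
 [ 548.6 -368.7]
 [ 533.2 -244.2]] [ 602.9 -299.5] [np.float64(-83.0), np.float64(-173.7), np.float64(97.1), np.float64(6.5)]
t 20.45 p [589.3 -53.4  64.5] rpy [-180.     0.  -139.5] q [-0.09  0.51  1.83  0.    0.81 -2.37] F [-0.5 -0.3 -1.7] T [ 0.003  0.012 -0.026] open 0.636
tool delta mm [ 150.1 -192.2  -10.5] spin deg -0.0
```

```bash
python3 -m inch '[{"gripper":0.05,"tx":0,"ty":0,"tz":-0.02,"spin":0},{"gripper":0.05,"tx":0.015,"ty":-0.02,"tz":0,"spin":0},{"gripper":0.05,"tx":0.025,"ty":-0.032,"tz":0,"spin":0},{"gripper":0.05,"tx":0.03,"ty":-0.038,"tz":0,"spin":0},{"gripper":0.05,"tx":0.03,"ty":-0.038,"tz":0,"spin":0},{"gripper":0.05,"tx":0.03,"ty":-0.038,"tz":0,"spin":0},{"gripper":0.05,"tx":0.02,"ty":-0.026,"tz":0,"spin":0},{"gripper":0.05,"tx":0,"ty":0,"tz":0,"spin":8.5}]'; python3 -m inch '[{"gripper":0.05,"tx":0,"ty":0,"tz":0.01,"spin":8.5},{"gripper":0.05,"tx":0,"ty":0,"tz":0.015,"spin":8.5},{"gripper":0.05,"tx":0,"ty":0,"tz":0.015,"spin":8.5},{"gripper":0.05,"tx":0,"ty":0,"tz":0,"spin":0},{"gripper":0.05,"tx":0,"ty":0,"tz":0,"spin":0},{"gripper":0.05,"tx":0,"ty":0,"tz":0,"spin":0},{"gripper":0.05,"tx":0,"ty":0,"tz":0,"spin":0},{"gripper":0.05,"tx":0,"ty":0,"tz":0,"spin":0}]'; python3 d.py 601 -298 7.5 -173.5
python3 - <<'E'
from rig import *
from h import *
f=grab_frame("scene"); u,v=map(int,proj("scene",[601,-298,20])); crop(f["pixels"],u,v,50,6,"pics/r1.png")
E
```

```text
clock: 21.25
eef_pos: [600.1, -301.6, 84.6]
tcp_rot: [-3.139, 0.0, -2.587]
contact_force: [0.1, -0.1, -2.4]
opening: 0.638
clock: 22.05
eef_pos: [600.3, -296.9, 44.8]
tcp_rot: [-3.141, 0.001, -3.027]
contact_force: [0.3, 0.3, -1.1]
opening: 0.632
t 22.05 p [ 600.3 -296.9   44.8] rpy [-180.     0.  -173.4] q [-0.46  0.63  1.66  0.    0.86 -2.15] F [ 0.3  0.3 -1.1] T [-0.011 -0.026 -0.001] open 0.632
tool delta mm [-0.5 -1.1 37.3] spin deg 0.1
```

View pics/r1.png

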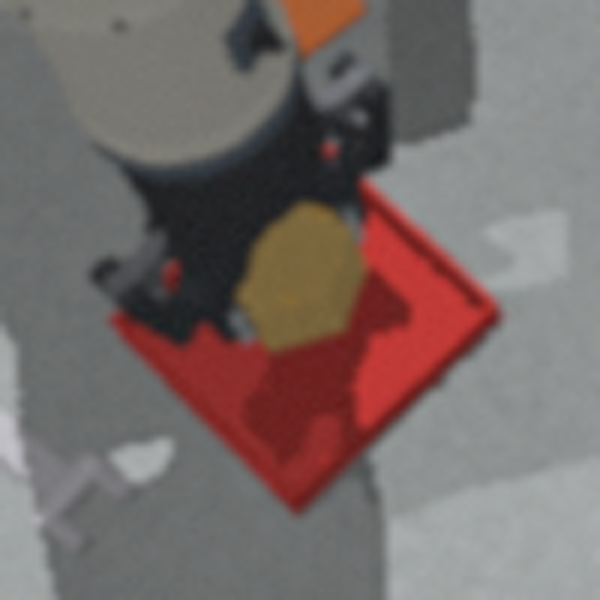

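The cap hangs over the middle of the red tray, at about (305,280) in the crop. Now I'll lower it.

```bash
python3 -m inch '[{"gripper":0.05,"tx":0,"ty":-0.001,"tz":0.01,"spin":0},{"gripper":0.05,"tx":0,"ty":0,"tz":0.01,"spin":0},{"gripper":0.05,"tx":0,"ty":0,"tz":0.01,"spin":0},{"gripper":0.05,"tx":0,"ty":0,"tz":0.004,"spin":0},{"gripper":0.05,"tx":0,"ty":0,"tz":0.002,"spin":0},{"gripper":0.05,"tx":0,"ty":0,"tz":0.001,"spin":0},{"gripper":0.05,"tx":0,"ty":0,"tz":0,"spin":0},{"gripper":0.05,"tx":0,"ty":0,"tz":0,"spin":0}]'; python3 d.py 601 -298 6.5 -173.5
```

```text
clock: 22.9
eef_pos: [600.3, -297.9, 7.4]
tcp_rot: [-3.141, 0.001, -3.028]
contact_force: [0.3, -0.3, -1.7]
opening: 0.633
t 22.9 p [ 600.3 -297.9    7.4] rpy [-180.     0.  -173.5] q [-0.46  0.68  1.66 -0.    0.8  -2.15] F [ 0.3 -0.3 -1.7] T [-0.012  0.015 -0.011] open 0.633
tool delta mm [-0.7 -0.1  0.9] spin deg -0.0
```

```bash
python3 -m inch '[{"gripper":0.05,"tx":0,"ty":0,"tz":0.0005,"spin":0},{"gripper":0.05,"tx":0,"ty":0,"tz":0.0005,"spin":0},{"gripper":0.05,"tx":0,"ty":0,"tz":0,"spin":0},{"gripper":0.05,"tx":0,"ty":0,"tz":0,"spin":0},{"gripper":0.05,"tx":0,"ty":0,"tz":0,"spin":0},{"gripper":0.05,"tx":0,"ty":0,"tz":0,"spin":0},{"gripper":0.05,"tx":0,"ty":0,"tz":0,"spin":0},{"gripper":0.05,"tx":0,"ty":0,"tz":0,"spin":0}]'; python3 d.py 601 -298 6.5 -173.5
```

```text
clock: 23.7
eef_pos: [600.2, -297.9, 6.6]
tcp_rot: [-3.141, 0.0, -3.028]
contact_force: [-1.7, 1.3, 5.5]
opening: 0.631
t 23.7 p [ 600.2 -297.9    6.6] rpy [-180.     0.  -173.5] q [-0.46  0.68  1.66  0.    0.8  -2.15] F [-1.7  1.3  5.5] T [0.243 0.254 0.001] open 0.631
tool delta mm [-0.7 -0.2  0.1] spin deg -0.0
```

The cap is down on the tray floor at TCP z 6.6, which confirms the 2.5 mm grip offset. I'll release it and lift away.

```bash
python3 -m inch '[{"gripper":0.066,"tx":0,"ty":0,"tz":0,"spin":0},{"gripper":0.066,"tx":0,"ty":0,"tz":0,"spin":0},{"gripper":0.066,"tx":0,"ty":0,"tz":0,"spin":0},{"gripper":0.066,"tx":0,"ty":0,"tz":0,"spin":0},{"gripper":0.066,"tx":0,"ty":0,"tz":-0.01,"spin":0},{"gripper":0.066,"tx":0,"ty":0,"tz":-0.03,"spin":0},{"gripper":0.066,"tx":0,"ty":0,"tz":-0.04,"spin":0},{"gripper":0.066,"tx":0,"ty":0,"tz":-0.04,"spin":0}]'; python3 -m inch '[{"gripper":0.066,"tx":0.04,"ty":0,"tz":-0.02,"spin":0},{"gripper":0.066,"tx":0.04,"ty":0,"tz":-0.02,"spin":0},{"gripper":0.066,"tx":0.04,"ty":0,"tz":-0.02,"spin":0},{"gripper":0.066,"tx":0.04,"ty":0,"tz":-0.01,"spin":0},{"gripper":0.066,"tx":0.04,"ty":0,"tz":0,"spin":0},{"gripper":0.066,"tx":0.04,"ty":0,"tz":0,"spin":0},{"gripper":0.066,"tx":0,"ty":0,"tz":0,"spin":0},{"gripper":0.066,"tx":0,"ty":0,"tz":0,"spin":0}]'; python3 d.py
python3 - <<'E'
from rig import *
from h import *
for n in("scene","top"):
    f=grab_frame(n); cv2.imwrite(f"pics/f{n}.png",f["pixels"][:,:,::-1])
E
```

```text
clock: 24.5
eef_pos: [599.7, -297.6, 127.7]
tcp_rot: [3.141, -0.001, -3.028]
contact_force: [0.5, 0.1, 0.6]
opening: 0.774
clock: 25.3
eef_pos: [361.3, -325.3, 197.1]
tcp_rot: [-3.14, 0.001, -3.03]
contact_force: [-0.5, 0.0, 0.7]
opening: 0.778
t 25.3 p [ 361.3 -325.3  197.1] rpy [-1.799e+02  1.000e-01 -1.736e+02] q [-0.74  0.18  1.96  0.    1.01 -2.42] F [-0.5  0.   0.7] T [ 0.007 -0.002 -0.038] open 0.778
```

View pics/fscene.png

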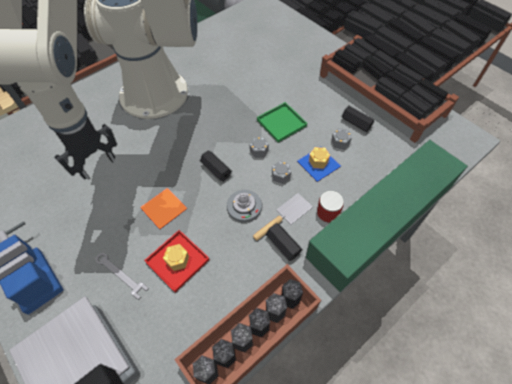

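View pics/ftop.png

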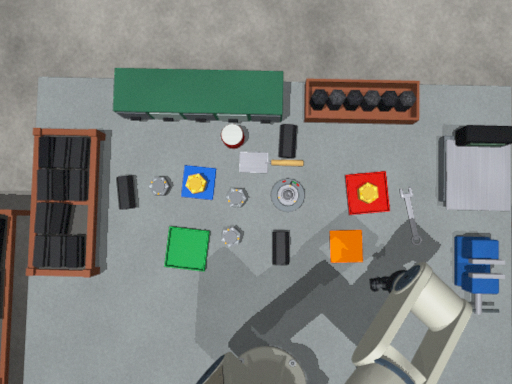

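The cap stands upright in the middle of the red tray, at (368,193) in the top picture. The other cap is still on its blue mat at (196,183), and everything else looks unmoved. I'm handing the job in.

```bash
python3 -c "
from rig import *
print(sign_off())"
```

```text
the job is handed in; nothing more can be done
None
```

The orange-mat cap is fouled. I screwed it onto the gauge, unscrewed it and set it upright in the middle of the red tray, then handed the job in at about 25.5 s.

- **On the gauge:** the cap came tight after about 1.15 rad, with its rim about 3.7 to 4 mm above the flange. A sound cap would have turned about 1.7 rad and gone down to 0.
- **Pointer:** in the pictures it went into the green and stayed there for about 1.5 s. The wrist torque of about 0.26 N m puts it at roughly 0.22 rad. It did not show in the red in any picture, and the highest torque I read is well below the red limit.
- **Rim height:** this comes from the arm's height readings. When the cap touched the tray floor, the height confirmed it had not slipped in the grip.
- **Last pictures:** the other cap is on its blue mat and nothing else appears to have moved. The gripper was clear of everything.
- **Doubtful reading:** over the final 4.5° of tightening the torque rose less than the spring rate predicts. The reading is noisy by about 0.03 N m, so I relied on the pictures, which showed the pointer in the green.

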